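# Dress the egg stall's jar display and hold the carousel at the front

## Robot

A 6-joint arm with a two-finger parallel gripper is mounted at the origin on the work surface. World frame = base frame: x ahead of the robot, y to its left, z up, the work surface at z = 0. Lengths are in m, angles in rad, forces in N, time in s.
With the tool pointing down it reaches from about 0.275 to 0.725 m from the base axis. Payload 5.6 kg.
Tool frame: the origin (TCP) lies at the very end of the fingers, on their centre line; the grasp point (between the pads) lies 19 mm behind it (bot.pinch_z is the distance from the TCP to the grasp point, in m); z points along the fingers, y is the direction in which the jaws open and shut (so a half turn about z gives the same grasp; the last joint's range is limited). The gripper opens to 85 mm and grips with 20 to 120 N. Pads are 22 mm wide; open, the fingers measure 114 mm over their backs; the gripper's body (76 mm by 85 mm) begins 54 mm behind the grasp point. The pads swing forward as they close: fully open they stand 13 mm farther back than shut.
Start: joints at [-1.024, 0.255, 0.108, 0, -1.424, -0.285], TCP at [0.142, -0.531, 0.231] pointing down, gripper open.
Joint ranges: [-2.95, 2.95], [-1.21, 1.97], [-1.09, 1.5], [-2.87, 1.71], [-2.94, -0.07], [-3.05, 3.05]. Speed limits (rad/s): [2.57, 2.57, 3.14, 3.14, 3.14, 3.14].

## Interface

Orientations are given as a unit quaternion [x, y, z, w].
In Python, from bench import telemetry, read_camera, bot gives the robot as it stands.
- The arm moves only by the tool drive_tool, never from a script. Its argument "targets" is text: rows parted by semicolons, each of 7 numbers parted by spaces: the closure, from -1 (fully open) to 1 (shut), then the shift along the world's x, y, z in units of 40 mm (1.0 is 40 mm), then the turn, a rotation vector about the world's x, y, z in units of 6 degrees (1.0 is 6 degrees). In form: claw dx dy dz rx ry rz; .... A call has 1 to 10 rows; each row is the pose to reach, as a shift and turn from the pose measured when the call began; what a row does not reach only later rows make up. A row lasts 1/10 s, in which the tool goes at most 50 mm and 8.59 degrees, less where a joint would pass 70% of its speed; a pose out of reach is approached as far as the arm can. A call with a gripper value outside its range is refused whole. The fingers move at their own pace and stop on an object; "force" is the grip in N (left out, the last holds). Time passes only in rows, so rows that repeat a pose let the fingers close. It gives the time, the measured TCP pose, the force and the opening at its end, in the units of the state.
- telemetry.state(): the state, without advancing time (a new reading comes with each control period).
- read_camera(name): name is "side" or "top"; returns a dict with "pixels" (400x640x3 uint8, red, green, blue), "fx", "fy", "cx", "cy" (pixels), "xyz" and "orientation" of the camera in the world. Camera axes: x right, y up, looking along -z (the intrinsics and any distortion apply to the point x, -y, -z); pixel columns grow to the right and rows downward; lengths in m; the calibration is good to about 2 mm. A picture is of the moment at which its call begins. There is no depth.
- bot.job_done(): hands the job in, once; it reports no verdict.
The state is a dict: "time": time; "qpos": joint angles; "joint_velocities": joint speeds; "joint_torque": joint torques, N m; "tool_pos": TCP position; "eef_rot": TCP orientation; "contact_force": force on the tool from outside, world axes, zero at the start; "moment": the same for the moment, N m; "finger_gap": finger opening in m.
Only numpy, scipy, OpenCV 4.12 (cv2) and the standard library are available. Lean on these libraries where they do the work, as an engineer would, in place of code of your own. Each camera call takes 0.05 s, during which the arm holds its last target. There are 200 camera calls.

## Task

Get the stall's jar display ready: first stand the two loose jars on the low wooden step with the jar that is already there, upright in one straight row along the middle of the step, side by side with gaps no wider than about 15 mm, set down and not dropped. Then turn the jar carousel, without spinning it fast, until its one tall jar is right at the pointer that sticks out of the base, and hold the carousel still there: finish while the gripper's fingers still hold it. Leave everything else where it stands.

Things in the scene. Friction and masses are not known exactly. Their poses are not given: they have to be found in the camera images.
- jar_b: white glazed round jar with wooden lid, 50 mm diameter (lid 48 mm), 90 mm tall over all, plain cylinder from 0 to 70 mm up; about 0.2 kg (0.14 to 0.28). Origin: centre of its underside, z up. Loose on the table at the start; to be put in the row. Same as jar_c and jar_a.
- jar_c: white glazed round jar with wooden lid, 50 mm diameter (lid 48 mm), 90 mm tall over all, plain cylinder from 0 to 70 mm up; about 0.2 kg (0.14 to 0.28). Origin: centre of its underside, z up. Loose on the table at the start; to be put in the row.
- jar_a: white glazed round jar with wooden lid, 50 mm diameter (lid 48 mm), 90 mm tall over all, plain cylinder from 0 to 70 mm up; about 0.2 kg (0.14 to 0.28). Origin: centre of its underside, z up. Already stands on the centre line of the step, nearer one end or in the middle; it is the start of the row and stays where it is (loose, not glued).
- step: low dark wooden display step, a plain flat-topped slab fixed to the table: 90 mm deep (its x), 260 mm long (its y), 30 mm high. Origin: centre of its underside; the row runs along its y axis on the centre line of its top.
- stand: fixed dark wooden base of the carousel: disc of 170 mm diameter, 16 mm high, almost hidden under the turntable, with one bare-metal tongue 30 mm wide and 12 mm high sticking out from under the turntable as the pointer, to 160 mm from the axis. Origin on the turning axis at table height; its x axis points along the pointer, which marks the front.
- pointer_tip (a point): outer tip of the pointer tongue, 160 mm from the turning axis, 12 mm above the table
- front_spot (a point): point on the fixed base 75 mm from the turning axis in the pointer's direction: the axis of the tall jar is right over it when the jar faces front
- carousel: light wooden turntable, 210 mm wide, top 29 mm above the table, turns freely both ways (friction 0.06 Nm), stays where left. Fixed on it, evenly on a 75 mm radius: 5 white jars with wooden lids, 46 mm wide; 4 short (tops 94 mm above the table), 1 tall; a 30 mm stub in the middle. Origin on the axis, 17 mm above the table; its x axis points to the tall jar
- tall_jar (a point): centre of the top of the tall jar on the turntable, 159 mm above the table. The jar is 46 mm diameter (lid 44 mm, 16 mm thick) and 130 mm tall, upright, fixed to the turntable: its upper part, above the short jars, can be gripped from above at any yaw.
- tin_cup: bystander, leave alone: steel beaker, 50 mm wide at the top, 50 mm tall. Origin: centre of its underside.
- pepper_mill: bystander, leave alone: turned wooden pepper mill, 48 mm wide, 108 mm tall. Origin: centre of its underside.
- phone: bystander, leave alone: black phone lying flat, 150 x 72 x 9 mm, long side along its x. Origin: centre of its underside.
- scoop: bystander, leave alone: small aluminium hand scoop with wooden handle; pan 100 x 69 x 30 mm towards its +x, 22 mm thick handle 100 mm long towards its -x, origin where they meet, at table height.
- egg_cup: bystander, leave alone: wooden egg cup with an egg in it, 48 mm wide, 90 mm tall, in one piece. Origin: centre of its underside.
Things that resemble listed ones, but are neither listed nor needed, are in the scene too. Leave any blue look-alike of the jar_b alone. Leave any purple look-alike of the jar_c alone.

How it is judged:
On the way, in this order (a step that is already met when the one before it is completed fails the run):
1. the two loose jars stand on the step in one close row with the third, let go (x of jar_a in the frame of step between -0.015 and 0.015 m and z of jar_a in the frame of step between 0.026 and 0.035 m and angle between each of jar_a, jar_b, jar_c's own z axis and vertical below 0.1 rad and linear speed of each of jar_a, jar_b, jar_c below 0.03 m/s and x of jar_b in the frame of step between -0.015 and 0.015 m and z of jar_b in the frame of step between 0.026 and 0.035 m and x of jar_c in the frame of step between -0.015 and 0.015 m and z of jar_c in the frame of step between 0.026 and 0.035 m and ((horizontal distance between jar_a and jar_b below 0.072 m and horizontal distance between jar_a and jar_c below 0.072 m) or (horizontal distance between jar_b and jar_a below 0.072 m and horizontal distance between jar_b and jar_c below 0.072 m) or (horizontal distance between jar_c and jar_a below 0.072 m and horizontal distance between jar_c and jar_b below 0.072 m)) and contact force between each of the arm, the fingers and jar_b below 0.2 N and contact force between each of the arm, the fingers and jar_c below 0.2 N), for 0.3 s.
2. the tall jar is at the pointer and the fingers hold the carousel still (horizontal distance between tall_jar and front_spot below 0.01 m and angular speed of carousel below 0.1 rad/s and contact force between the fingers and carousel above 1 N), for 0.2 s.
At the end, for the whole second after the job is handed in: Jars upright and at rest on the step, within 15 mm of its centre line, neighbours' axes under 72 mm apart, untouched by the robot; the tall jar's axis within 10 mm of the front spot, the carousel slower than 0.1 rad/s, the fingers on it with over 1 N (all of step 1 and all of step 2); the arm keeps its last pose, push and grip.
It fails at once if a bystander is shoved more than 30 mm, or the jar that stood on the step more than 30 mm (distance of any of tin_cup, pepper_mill, phone, scoop, egg_cup, jar_a from where it was at the start of the episode above 0.03 m).
It fails at once if a jar is tipped over (angle between any of jar_a, jar_b, jar_c's own z axis and vertical above 0.8 rad).
It fails at once if a jar is dropped: it falls faster than 0.8 m/s (over 3 cm) out of the fingers ((linear speed of jar_a above 0.8 m/s and contact force between the fingers and jar_a below 0.2 N) or (linear speed of jar_b above 0.8 m/s and contact force between the fingers and jar_b below 0.2 N) or (linear speed of jar_c above 0.8 m/s and contact force between the fingers and jar_c below 0.2 N)).
It fails at once if the carousel is spun faster than 3 rad/s (angular speed of carousel above 3 rad/s).
It also fails if it takes over 72 s, if anything falls off the work surface, if the arm or the gripper's body presses on something with over 40 N, if the wrist force passes 120 N, or if a joint passes its speed limit or range.

## Working session

There is one attempt and no reset: what is moved stays moved. The work goes in short steps, Python scripts to look and compute and a tool call to move; the robot and the scene stay as the last step left them, time stands still between calls to the robot, and variables do not carry over. Pictures are saved under pics/ and viewed, about 8 in all and at most 12, crops included, and the job is handed in when it is done.

Besides the shell and the picture viewer there is one more tool, called after ">>>" as name(argument=value, ...) on one line, values as JSON. drive_tool: Moves the arm, as the interface text tells. Its arguments: {"type":"object","properties":{"targets":{"type":"string"},"force":{"type":"number"}},"required":["targets"]}

```bash
mkdir -p pics; cat > h.py <<'E'
from bench import telemetry, read_camera, bot
import numpy as np, cv2
from scipy.spatial.transform import Rotation as R
def cam(n):
    c=read_camera(n); return c
def ray(c,u,v):
    d=np.array([(u-c["cx"])/c["fx"],-(v-c["cy"])/c["fy"],-1.0])
    return np.array(c["xyz"]), R.from_quat(c["orientation"]).apply(d)
def atz(c,u,v,z):
    o,d=ray(c,u,v); return o+d*(z-o[2])/d[2]
def tri(c1,p1,c2,p2):
    o1,d1=ray(c1,*p1);o2,d2=ray(c2,*p2)
    s=np.linalg.lstsq(np.c_[d1,-d2],o2-o1,rcond=None)[0]
    a,b=o1+s[0]*d1,o2+s[1]*d2
    return (a+b)/2,np.linalg.norm(a-b)
def proj(c,p):
    q=R.from_quat(c["orientation"]).inv().apply(np.array(p)-c["xyz"])
    return c["cx"]+c["fx"]*q[0]/-q[2], c["cy"]-c["fy"]*q[1]/-q[2]
E
python3 - <<'E'
from h import *
import pickle
for n in("top","side"):
    c=cam(n); pickle.dump(c,open(n+".pkl","wb"))
    print({k:v for k,v in c.items() if k!="pixels"})
    cv2.imwrite(f"pics/{n}0.png",cv2.resize(c["pixels"][:,:,::-1],(800,500),interpolation=cv2.INTER_CUBIC))
print(telemetry.state())
E
```

```text
{'fx': 451.88125386581504, 'fy': 451.88125386581504, 'cx': 321.34249216749015, 'cy': 195.86496411924608, 'xyz': array([ 0.38831446, -0.02896366,  1.67187792]), 'orientation': array([-0.04546577,  0.04212127,  0.70669524, -0.7047982 ])}
{'fx': 510.31653743275905, 'fy': 510.31653743275905, 'cx': 309.9840357622669, 'cy': 190.7470967887228, 'xyz': array([-0.05874317,  1.00490415,  0.7808755 ]), 'orientation': array([-0.13226432,  0.48577561,  0.83216054, -0.23245868])}
{'time': 0.1, 'qpos': array([-1.02439422e+00,  2.55674272e-01,  1.07113278e-01, -4.16522972e-04,
       -1.42395058e+00, -2.84621349e-01]), 'joint_velocities': array([ 0.00039808, -0.00326525,  0.00290996,  0.00191218,  0.00151253,
       -0.00091364]), 'joint_torque': array([-5.02641560e-03, -3.87602055e+01,  2.38471431e+01,  5.37810087e+00,
       -3.85574443e-03,  7.69775966e-06]), 'tool_pos': array([ 0.14227398, -0.53079451,  0.2304861 ]), 'eef_rot': array([-1.30486517e-01,  9.91449692e-01,  8.67797893e-04, -1.57720279e-04]), 'contact_force': array([-0.34709702,  0.32980296, -0.42173093]), 'moment': array([ 0.04951009,  0.02899451, -0.02841605]), 'finger_gap': 0.08563175361076197}
```

View pics/top0.png

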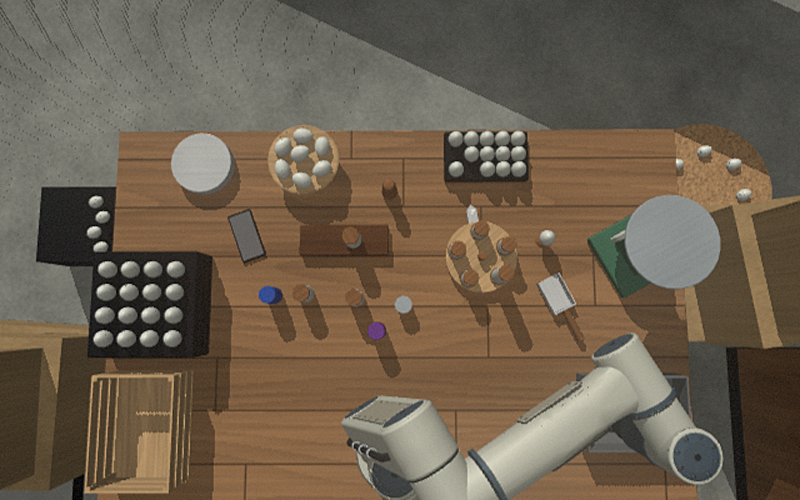

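View pics/side0.png

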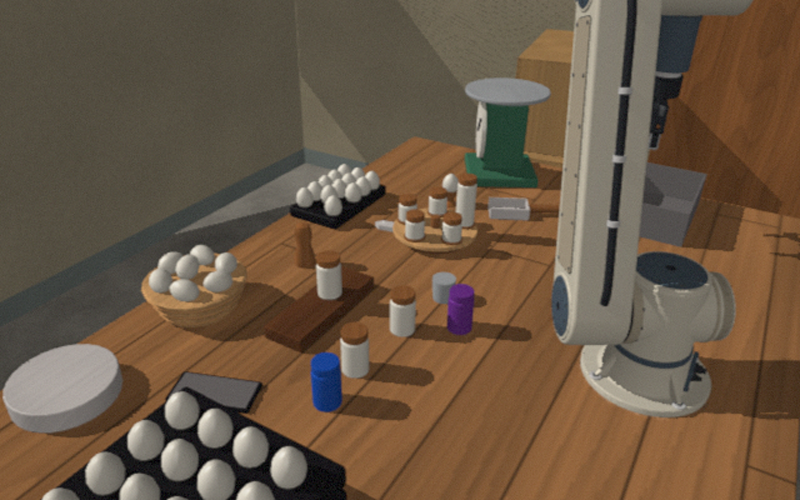

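The top view shows the loose wooden-lidded white jars near (304,294) and (355,298), and the step jar at (352,237). The look-alikes are blue at (270,295) and purple at (376,331). The carousel is around (482,257) with its pointer at (472,213). I'll confirm these in an enlarged crop.

```bash
python3 - <<'E'
from h import *
import pickle
t=pickle.load(open("top.pkl","rb"))["pixels"];s=pickle.load(open("side.pkl","rb"))["pixels"]
def crop(im,x,y,w,h,k): return cv2.resize(im[y:y+h,x:x+w,::-1],None,fx=k,fy=k,interpolation=cv2.INTER_CUBIC)
# top 200..440 x 150..290
a=crop(t,205,155,130,120,3); b=crop(t,345,155,100,90,4)
c=crop(s,205,190,180,140,4)
cv2.imwrite("pics/topc.png",np.hstack([a,np.pad(b,((0,0),(0,0),(0,0)))]))
cv2.imwrite("pics/sidec.png",c)
cv2.imwrite("pics/sidec2.png",crop(s,290,130,110,80,7))
E
```

```text
(no output)
```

View pics/topc.png

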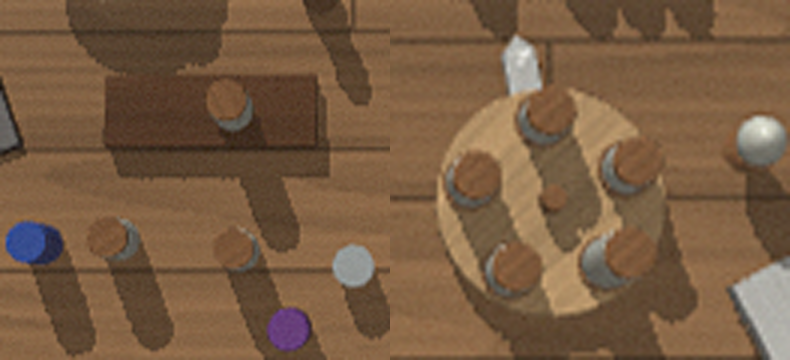

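View pics/sidec.png

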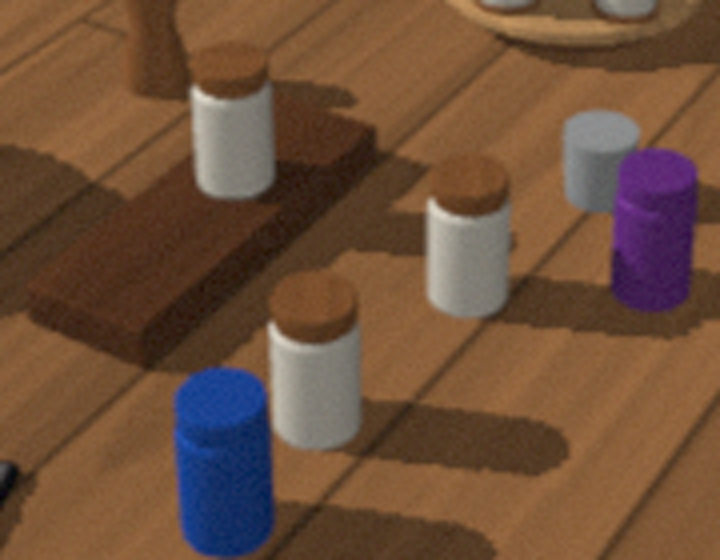

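View pics/sidec2.png

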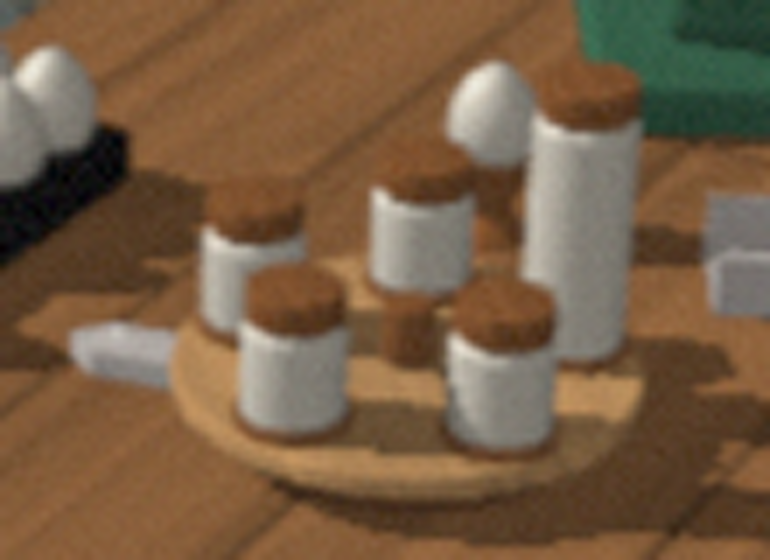

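```bash
python3 - <<'E'
from h import *
import pickle
t=pickle.load(open("top.pkl","rb"));s=pickle.load(open("side.pkl","rb"))
A=lambda u,v:(205+u/3,155+v/3); B=lambda u,v:(345+(u-390)/4,155+v/4)
C=lambda u,v:(205+u/4,190+v/4); D=lambda u,v:(290+u/7,130+v/7)
P={"left":(A(109,238),C(314,296),.09),"right":(A(235,247),C(470,177),.09),"stepjar":(A(227,100),C(230,66),.12),"tall":(B(631,252),D(588,90),.159),"stub":(B(553,198),D(408,306),.05),"tip":(B(516,38),D(72,335),.012),"stepcorner":(A(317,76),C(375,128),.03),}
for k,(a,b,z) in P.items(): print(k,*[np.round(x,4) for x in tri(t,a,s,b)],"top@z",atz(t,*a,z).round(4),"side@z",atz(s,*b,z).round(4))
for q in [(105,76),(317,76),(317,148),(106,147)]: print(atz(t,*A(*q),.03).round(4))
for q in [(30,298),(145,338)]: print(atz(s,*C(*q),.03).round(4))
for q,z in [((437,200),.029),((667,200),.029),((552,85),.029),((552,316),.029)]: print("disc",atz(t,*B(*q),z).round(4))
# others at z
for n,q,z in [("blue",A(28,242),.09),("purple",A(289,328),.09),("cup",A(353,265),.05),("mill",(389/1.25,187/1.25),.108),("egg",(547/1.25,238/1.25),.08)]: print(n,atz(t,*q,z).round(3))
E
```

```text
left [0.4519 0.2599 0.0833] 0.0019 top@z [0.4508 0.2582 0.09  ] side@z [0.4479 0.2674 0.09  ]
right [0.4395 0.1117 0.0808] 0.0018 top@z [0.44   0.1113 0.09  ] side@z [0.4322 0.1231 0.09  ]
stepjar [0.6095 0.12   0.1095] 0.0008 top@z [0.6084 0.1192 0.12  ] side@z [0.5987 0.1337 0.12  ]
tall [ 0.501  -0.3053  0.1484] 0.0023 top@z [ 0.5012 -0.303   0.159 ] side@z [ 0.4905 -0.2838  0.159 ]
stub [ 0.5571 -0.2541  0.0508] 0.0025 top@z [ 0.5583 -0.2537  0.05  ] side@z [ 0.5566 -0.2559  0.05  ]
tip [ 0.7142 -0.2284  0.0038] 0.0003 top@z [ 0.7125 -0.2275  0.012 ] side@z [ 0.7062 -0.2153  0.012 ]
stepcorner [0.6204 0.0015 0.0014] 0.0765 top@z [0.6506 0.0177 0.03  ] side@z [0.5582 0.0294 0.03  ]
[0.6514 0.2778 0.03  ]
[0.6506 0.0177 0.03  ]
[0.5618 0.0177 0.03  ]
[0.5638 0.2749 0.03  ]
[0.6345 0.2928 0.03  ]
[0.5534 0.287  0.03  ]
disc [ 0.559  -0.1507  0.029 ]
disc [ 0.5584 -0.3605  0.029 ]
disc [ 0.6651 -0.2578  0.029 ]
disc [ 0.4531 -0.2535  0.029 ]
blue [0.446 0.352 0.09 ]
purple [0.347 0.048 0.09 ]
cup [ 0.42  -0.026  0.05 ]
mill [0.748 0.014 0.108]
egg [ 0.605 -0.435  0.08 ]
```

The two white jars with wooden lids are (304,294) and (355,298); the blue and purple ones are the decoys. The top view agrees with the given sizes: the step comes out at 0.088 x 0.26 m and the disc at 0.21 m. The side view reads about 8 mm low, so I'll check it with the gripper close by.

>>> drive_tool(targets="-1 0.4 1 0 0 0 0.8;-1 0.8 2 0 0 0 1.6;-1 1.2 3 0 0 0 2.4;-1 1.6 4 0 0 0 3.2;-1 2 5 0 0 0 4.0;-1 2.4 6 0 0 0 4.8;-1 2.8 7 0 0 0 5.6;-1 3.2 8 0 0 0 6.4;-1 3.6 9 0 0 0 7.2;-1 4 10 0 0 0 8", force=40)

```text
time: 1.1
tool_pos: [0.3022, -0.1291, 0.2304]
eef_rot: [-0.524, 0.852, 0.001, -0.0]
contact_force: [0.8, -0.5, -0.4]
finger_gap: 0.0857
```

>>> drive_tool(targets="-1 0.4 1.1 0 0 0 0.7;-1 0.8 2.2 0 0 0 1.4;-1 1.2 3.3 0 0 0 2.1;-1 1.6 4.4 0 0 0 2.8;-1 2 5.5 -0.2 0 0 3.5;-1 2.4 6.6 -0.5 0 0 4.2;-1 2.8 7.7 -0.9 0 0 4.47;-1 3.3 8.7 -1.3 0 0 4.47;-1 3.72 9.68 -1.5 0 0 4.47;-1 3.72 9.68 -1.5 0 0 4.47")

```text
time: 2.1
tool_pos: [0.4512, 0.2611, 0.167]
eef_rot: [0.708, -0.706, -0.001, 0.003]
contact_force: [-0.7, -1.7, -0.6]
finger_gap: 0.0852
```

```bash
python3 - <<'E'
from h import *
st=telemetry.state();p=st["tool_pos"];print(p,st["eef_rot"])
o=[]
for n in("top","side"):
    c=cam(n);u,v=proj(c,p);print(n,u,v)
    u0,v0=int(u)-40,int(v)-30;print(u0,v0)
    im=np.ascontiguousarray(c["pixels"][v0:v0+100,u0:u0+80,::-1]);im=cv2.resize(im,None,fx=5,fy=5,interpolation=cv2.INTER_CUBIC)
    cv2.drawMarker(im,(int((u-u0)*5),int((v-v0)*5)),(0,255,255),0,20); o.append(im)
cv2.imwrite("pics/l1.png",np.hstack(o))
E
```

```text
[0.45122697 0.2610975  0.16704711] [ 0.70793983 -0.70626661 -0.00085186  0.00281993]
top 236.26622659914494 233.30068437353822
196 203
side 283.11114977066336 232.99016999063622
243 202
```

View pics/l1.png

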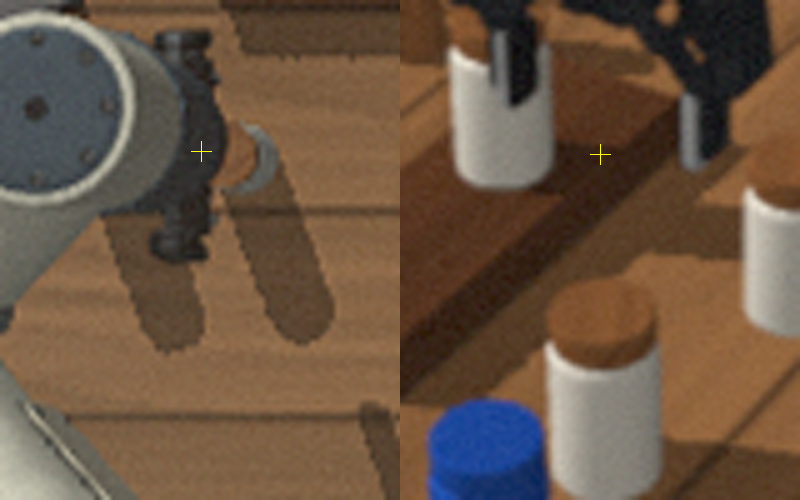

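The top view shows the jaws along x over the left jar. In the side view the fingertips are at (515,105) and (703,168) of the crop, with their midpoint about 4 mm from the prediction, so the calibration is good enough to grip.

>>> drive_tool(targets="-1 0 0 -0.6 0 0 0;-1 0 0 -1.2 0 0 0;-1 0 0 -1.8 0 0 0;-1 0 0 -2.4 0 0 0;-1 0 0 -3 0 0 0;-1 0 0 -3.4 0 0 0;-1 0 0 -3.4 0 0 0;0.3 0 0 -3.4 0 0 0;0.6 0 0 -3.4 0 0 0;1 0 0 -3.4 0 0 0", force=30)

```text
time: 3.2
tool_pos: [0.4516, 0.2588, 0.0348]
eef_rot: [0.708, -0.707, -0.0, 0.0]
contact_force: [-1.0, -0.4, 4.9]
finger_gap: 0.0489
```

>>> drive_tool(targets="1 0 0 0 0 0 0;1 0 0 0 0 0 0;1 0 0 0 0 0 0;1 0 0 0 0 0 0;1 0 0 0.3 0 0 0;1 0 0 0.7 0 0 0;1 0 0 1.2 0 0 0;1 0 0 1.8 0 0 0;1 0 0 2.2 0 0 0;1 0 0 2.2 0 0 0")

```text
time: 4.2
tool_pos: [0.453, 0.2599, 0.1259]
eef_rot: [0.708, -0.707, -0.0, -0.003]
contact_force: [1.5, -0.1, -2.4]
finger_gap: 0.0487
```

>>> drive_tool(targets="1 0.6 -0.2 0 0 0 0;1 1.2 -0.5 0 0 0 0;1 1.8 -0.8 0 0 0 0;1 2.4 -1.1 0 0 0 0;1 3 -1.4 0 0 0 0;1 3.5 -1.7 0 0 0 0;1 3.85 -1.95 0 0 0 0;1 3.85 -1.95 -0.5 0 0 0;1 3.85 -1.95 -0.9 0 0 0;1 3.85 -1.95 -0.9 0 0 0")

```text
time: 5.2
tool_pos: [0.6047, 0.1809, 0.086]
eef_rot: [0.707, -0.707, -0.002, 0.001]
contact_force: [-0.6, 0.2, -3.1]
finger_gap: 0.0489
```

```bash
python3 - <<'E'
from h import *
st=telemetry.state();p=st["tool_pos"];print(p,st["eef_rot"],st["contact_force"])
o=[]
for n in("side",):
    c=cam(n);u,v=proj(c,p);print(n,u,v)
    u0,v0=200,170;print(u0,v0)
    im=np.ascontiguousarray(c["pixels"][v0:v0+120,u0:u0+150,::-1]);im=cv2.resize(im,None,fx=5,fy=5,interpolation=cv2.INTER_CUBIC)
    o.append(im)
cv2.imwrite("pics/p1.png",np.hstack(o))
E
```

```text
[0.60466014 0.18089432 0.08596307] [ 0.70738506 -0.70682602 -0.00161041  0.00087115] [-0.55759396  0.17316181 -3.05381161]
side 249.84477213391577 226.1863513560302
200 170
```

View pics/p1.png

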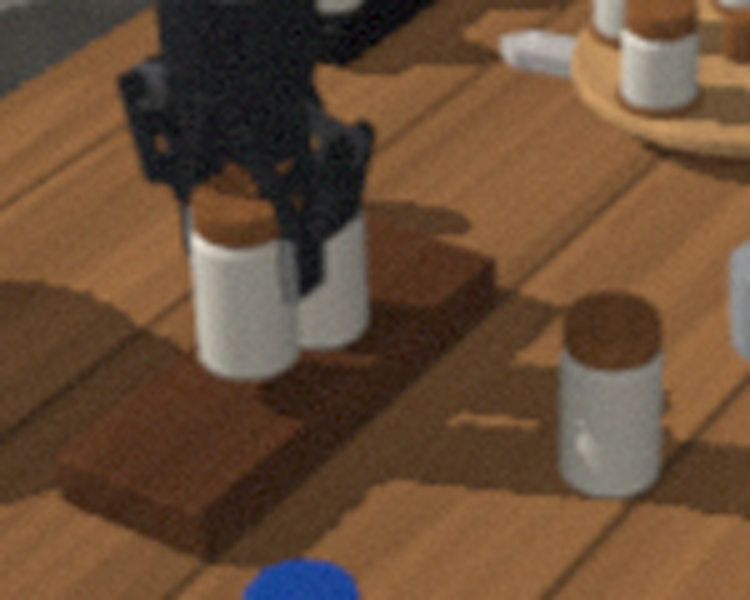

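The side view shows the held jar above the step with its bottom at (248,375). Jar_a is just behind it, and the offset matches about 60 mm. Now I'll lower it.

>>> drive_tool(targets="1 0.05 0 -0.15 0 0 0;1 0.05 0 -0.3 0 0 0;1 0.05 0 -0.4 0 0 0;1 0.05 0 -0.46 0 0 0;1 0.05 0 -0.48 0 0 0;1 0.05 0 -0.48 0 0 0;1 0.05 0 -0.48 0 0 0")

```text
time: 5.95
tool_pos: [0.6079, 0.1813, 0.069]
eef_rot: [0.708, -0.707, -0.001, -0.001]
contact_force: [0.5, -0.5, -1.2]
finger_gap: 0.0486
```

>>> drive_tool(targets="1 -0.02 0 -0.05 0 0 0;1 -0.02 0 -0.08 0 0 0;1 -0.02 0 -0.1 0 0 0;1 -0.02 0 -0.1 0 0 0")

```text
time: 6.35
tool_pos: [0.6071, 0.1813, 0.065]
eef_rot: [0.708, -0.707, -0.001, -0.001]
contact_force: [0.3, -0.3, -1.3]
finger_gap: 0.0488
```

>>> drive_tool(targets="1 0 0 -0.03 0 0 0;1 0 0 -0.06 0 0 0;1 0 0 -0.06 0 0 0")

```text
time: 6.65
tool_pos: [0.6072, 0.1814, 0.0648]
eef_rot: [0.708, -0.706, -0.0, -0.001]
contact_force: [-5.7, -0.2, 11.1]
finger_gap: 0.0493
```

>>> drive_tool(targets="0.3 0 0 0.02 0 0 0;0 0 0 0.02 0 0 0;-0.5 0 0 0.02 0 0 0;-1 0 0 0.02 0 0 0;-1 0 0 0.02 0 0 0;-1 0 0 0.02 0 0 0;-1 0 0 0.02 0 0 0")

```text
time: 7.35
tool_pos: [0.6073, 0.1814, 0.0656]
eef_rot: [0.708, -0.706, -0.0, -0.001]
contact_force: [-0.7, -0.3, -0.4]
finger_gap: 0.0853
```

>>> drive_tool(targets="-1 0 0 0.6 0 0 0;-1 0 0 1.4 0 0 0;-1 0 0 2.2 0 0 0;-1 0 0 2.6 0 0 0;-1 -1 -0.5 2.6 0 0 0;-1 -2 -1 2.6 0 0 0;-1 -3 -1.4 2.6 0 0 0;-1 -4 -1.7 2.6 0 0 0;-1 -4.17 -1.7 2.6 0 0 0;-1 -4.17 -1.7 2.6 0 0 0")

```text
time: 8.35
tool_pos: [0.4399, 0.1133, 0.1704]
eef_rot: [0.708, -0.706, 0.0, -0.002]
contact_force: [0.2, 0.2, 0.6]
finger_gap: 0.0855
```

>>> drive_tool(targets="-1 0 0 -0.6 0 0 0;-1 0 0 -1.2 0 0 0;-1 0 0 -1.8 0 0 0;-1 0 0 -2.4 0 0 0;-1 0 0 -3 0 0 0;-1 0 0 -3.4 0 0 0;-1 0 0 -3.4 0 0 0;0.3 0 0 -3.4 0 0 0;0.6 0 0 -3.4 0 0 0;1 0 0 -3.4 0 0 0")

```text
time: 9.35
tool_pos: [0.4407, 0.1137, 0.0355]
eef_rot: [0.708, -0.706, 0.0, -0.003]
contact_force: [0.2, -0.1, -0.9]
finger_gap: 0.0489
```

>>> drive_tool(targets="1 0 0 0 0 0 0;1 0 0 0 0 0 0;1 0 0 0 0 0 0;1 0 0 0 0 0 0")

```text
time: 9.75
tool_pos: [0.4406, 0.1137, 0.0355]
eef_rot: [0.708, -0.706, 0.0, -0.003]
contact_force: [-0.7, 0.4, -0.8]
finger_gap: 0.049
```

>>> drive_tool(targets="1 0 0 0.3 0 0 0;1 0 0 0.8 0 0 0;1 0 -0.4 1.5 0 0 0;1 0.3 -0.9 2.1 0 0 0;1 0.9 -1.3 2.2 0 0 0;1 1.5 -1.37 2.2 0 0 0;1 2.2 -1.37 2.2 0 0 0;1 2.9 -1.37 2.2 0 0 0;1 3.6 -1.37 2.2 0 0 0;1 4.15 -1.37 2.1 0 0 0")

```text
time: 10.75
tool_pos: [0.6081, 0.0588, 0.1193]
eef_rot: [0.708, -0.706, 0.0, -0.003]
contact_force: [0.7, 1.3, -2.8]
finger_gap: 0.0487
```

>>> drive_tool(targets="1 0 0 -0.3 0 0 0;1 0 0 -0.6 0 0 0;1 0 0 -0.8 0 0 0;1 0 0 -0.9 0 0 0;1 0 0 -0.9 0 0 0")

```text
time: 11.25
tool_pos: [0.6073, 0.0587, 0.0828]
eef_rot: [0.708, -0.706, 0.0, -0.002]
contact_force: [-0.0, 0.6, -2.5]
finger_gap: 0.049
```

```bash
python3 - <<'E'
from h import *
st=telemetry.state();p=st["tool_pos"];print(p,st["eef_rot"],st["contact_force"])
c=cam("side");u0,v0=200,170
cv2.imwrite("pics/p2.png",cv2.resize(c["pixels"][v0:v0+120,u0:u0+150,::-1],None,fx=5,fy=5,interpolation=cv2.INTER_CUBIC))
E
```

```text
[0.60729064 0.05872681 0.08281965] [ 7.08181571e-01 -7.06026100e-01  1.41050245e-04 -2.44725158e-03] [-0.00397388  0.63773612 -2.51788701]
```

View pics/p2.png

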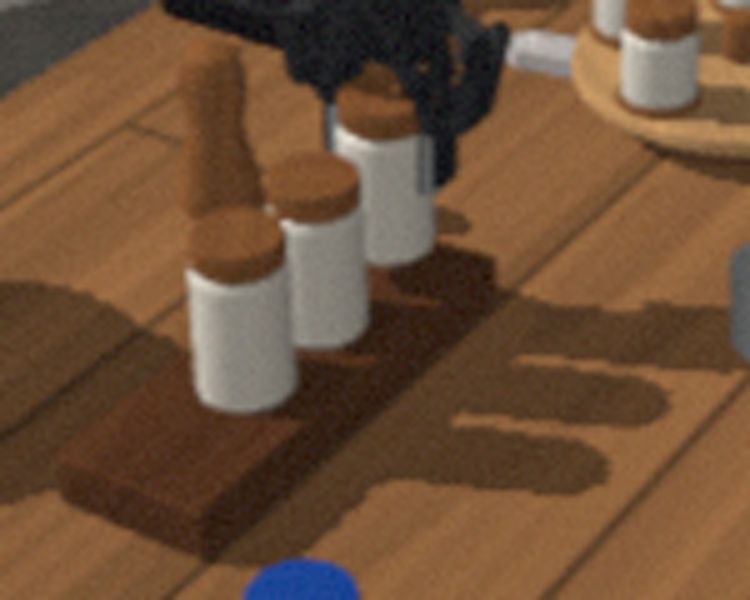

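The jar_b–jar_a spacing is about 64 mm and jar_a to the held jar about 58 mm. I'll shift 2 mm in −y and lower.

>>> drive_tool(targets="1 0 -0.05 -0.15 0 0 0;1 0 -0.05 -0.27 0 0 0;1 0 -0.05 -0.34 0 0 0;1 0 -0.05 -0.38 0 0 0;1 0 -0.05 -0.41 0 0 0;1 0 -0.05 -0.43 0 0 0;1 0 -0.05 -0.43 0 0 0")

```text
time: 12.0
tool_pos: [0.6079, 0.0568, 0.0663]
eef_rot: [0.708, -0.706, 0.001, -0.003]
contact_force: [-0.7, -0.1, -3.2]
finger_gap: 0.0488
```

>>> drive_tool(targets="1 0 0 -0.03 0 0 0;1 0 0 -0.05 0 0 0;1 0 0 -0.05 0 0 0")

```text
time: 12.3
tool_pos: [0.6081, 0.0568, 0.0655]
eef_rot: [0.708, -0.706, 0.001, -0.003]
contact_force: [-2.9, 0.1, 5.0]
finger_gap: 0.0487
```

>>> drive_tool(targets="0.3 0 0 0.02 0 0 0;0 0 0 0.02 0 0 0;-0.5 0 0 0.02 0 0 0;-1 0 0 0.02 0 0 0;-1 0 0 0.02 0 0 0;-1 0 0 0.02 0 0 0;-1 0 0 0.6 0 0 0;-1 0 0 1.4 0 0 0;-1 0 0 2.4 0 0 0;-1 0 0 3.6 0 0 0")

```text
time: 13.3
tool_pos: [0.6072, 0.0567, 0.2098]
eef_rot: [0.708, -0.706, 0.0, -0.002]
contact_force: [0.1, -0.8, 0.6]
finger_gap: 0.0852
```

>>> drive_tool(targets="-1 -0.2 -0.8 0.2 0 0 0;-1 -0.4 -1.6 0.2 0 0 0;-1 -0.6 -2.4 0.2 0 0 0;-1 -0.9 -3.4 0.2 0 0 0;-1 -0.9 -3.4 0.2 0 0 0")

```text
time: 13.8
tool_pos: [0.57, -0.083, 0.2185]
eef_rot: [-0.707, 0.707, -0.001, 0.002]
contact_force: [-0.4, 0.2, 0.2]
finger_gap: 0.0853
```

```bash
python3 - <<'E'
from h import *
st=telemetry.state();print(st["tool_pos"],st["eef_rot"],st["qpos"])
c=cam("side");t=cam("top")
a=cv2.resize(c["pixels"][150:270,200:320,::-1],None,fx=4,fy=4,interpolation=cv2.INTER_CUBIC)
b=cv2.resize(t["pixels"][150:270,215:295,::-1],None,fx=4,fy=4,interpolation=cv2.INTER_CUBIC)
cv2.imwrite("pics/r.png",np.hstack([a,b]))
E
```

```text
[ 0.56995753 -0.08304119  0.21845443] [-7.06973285e-01  7.07237321e-01 -5.86934763e-04  1.94977034e-03] [ 0.12575311  0.30825124  0.1489458  -0.00148112 -1.40768994 -0.12588879]
```

View pics/r.png

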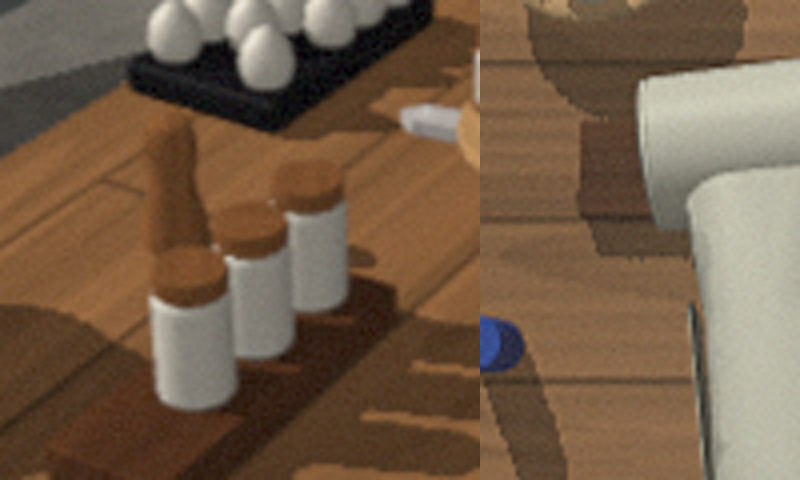

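Nine pictures used so far. The three jars stand upright and evenly spaced on the step, with lid centres at (190,270), (250,226) and (309,182). Next is the carousel's tall jar, approached with the jaws tangential.

>>> drive_tool(targets="-1 -0.2 -0.8 0 0 0 -1;-1 -0.5 -1.7 0 0 0 -2;-1 -0.8 -2.6 0 0 0 -3;-1 -1.1 -3.5 0 0 0 -4;-1 -1.4 -4.4 0 0 0 -5;-1 -1.6 -5.1 0 0 0 -6;-1 -1.71 -5.5 0 0 0 -7;-1 -1.71 -5.52 -0.3 0 0 -8;-1 -1.71 -5.52 -0.5 0 0 -8.33;-1 -1.71 -5.52 -0.5 0 0 -8.33")

```text
time: 14.9
tool_pos: [0.5025, -0.3, 0.1966]
eef_rot: [-0.343, 0.939, -0.0, 0.001]
contact_force: [0.9, -0.0, 0.4]
finger_gap: 0.0854
```

```bash
python3 - <<'E'
from h import *
st=telemetry.state();p=st["tool_pos"];print(p,st["eef_rot"],st["qpos"])
c=cam("side");t=cam("top");print(proj(t,p),proj(c,p))
a=cv2.resize(c["pixels"][85:185,310:410,::-1],None,fx=4,fy=4,interpolation=cv2.INTER_CUBIC)
b=cv2.resize(t["pixels"][160:260,340:440,::-1],None,fx=4,fy=4,interpolation=cv2.INTER_CUBIC)
cv2.imwrite("pics/k.png",np.hstack([a,b]))
E
```

```text
[ 0.50254871 -0.29997692  0.19655938] [-3.43229752e-01  9.39250742e-01 -2.15593395e-04  1.15539119e-03] [-2.71814611e-01  3.35390534e-01  1.31701344e-01 -1.01781221e-03
 -1.36497816e+00 -5.98067482e-01]
(np.float64(406.38625226241123), np.float64(216.7382093521623)) (np.float64(373.45053139619444), np.float64(128.45757786518746))
```

View pics/k.png

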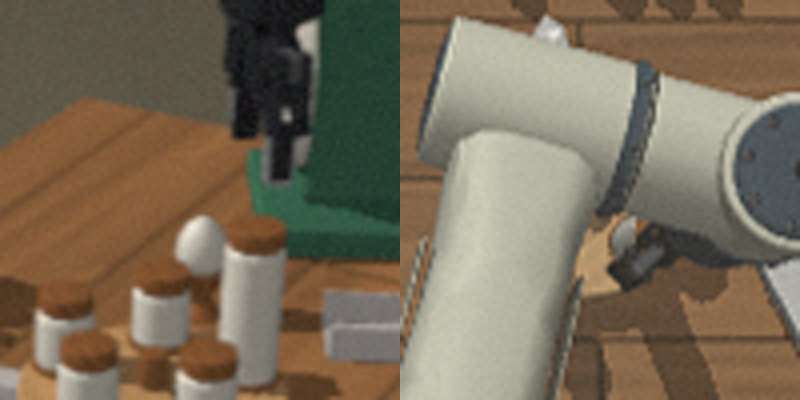

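The side view shows the fingers centred above the tall jar: the fingertip midpoint is at (262,160) and the lid at (255,230), which is within about 3 mm. I'll descend and grip.

>>> drive_tool(targets="-1 0 0 -0.5 0 0 0;-1 0 0 -1 0 0 0;-1 0 0 -1.5 0 0 0;-1 0 0 -2 0 0 0;-1 0 0 -2.27 0 0 0;-1 0 0 -2.27 0 0 0;0.3 0 0 -2.27 0 0 0;0.6 0 0 -2.27 0 0 0;1 0 0 -2.27 0 0 0;1 0 0 -2.27 0 0 0", force=25)

```text
time: 16.0
tool_pos: [0.5036, -0.3006, 0.1087]
eef_rot: [-0.344, 0.939, -0.002, 0.003]
contact_force: [-0.5, 2.2, 6.2]
finger_gap: 0.045
```

```bash
cat > arc.py <<'E'
import sys,numpy as np
from h import *
st=telemetry.state();p=st["tool_pos"];a=np.array([.559,-.255]);r=p[:2]-a
print("tcp",p.round(4),"gap",st["finger_gap"],"F",st["contact_force"],"r",np.hypot(*r),"ang",np.degrees(np.arctan2(r[1],r[0])))
yaw=R.from_quat(st["eef_rot"]).apply([0,1,0]);print("yaw",np.degrees(np.arctan2(yaw[1],yaw[0])))
tot=float(sys.argv[1]);n=int(sys.argv[2]);rr=.075
th0=np.arctan2(r[1],r[0])
print(";".join("1 %.2f %.2f 0 0 0 %.2f"%(*((a+rr*np.array([np.cos(th0+d),np.sin(th0+d)])-p[:2])/.04),np.degrees(d)/6) for d in np.radians(np.linspace(tot/n,tot,n))))
E
python3 arc.py 50 10
```

```text
tcp [ 0.5036 -0.3006  0.1087] gap 0.0450327787359922 F [-0.53350916  2.19604074  6.20088658] r 0.07177735703846165 ang -140.57532197266013
yaw 130.27609872251202
1 0.05 -0.17 0 0 0 0.83;1 0.17 -0.28 0 0 0 1.67;1 0.30 -0.39 0 0 0 2.50;1 0.43 -0.47 0 0 0 3.33;1 0.58 -0.55 0 0 0 4.17;1 0.73 -0.62 0 0 0 5.00;1 0.88 -0.67 0 0 0 5.83;1 1.04 -0.70 0 0 0 6.67;1 1.20 -0.73 0 0 0 7.50;1 1.37 -0.74 0 0 0 8.33
```

>>> drive_tool(targets="1 0.06 -0.13 0 0 0 0.8;1 0.17 -0.26 0 0 0 1.7;1 0.3 -0.37 0 0 0 2.5;1 0.43 -0.46 0 0 0 3.3;1 0.58 -0.54 0 0 0 4.2;1 0.73 -0.6 0 0 0 5;1 0.88 -0.65 0 0 0 5.8;1 1.04 -0.69 0 0 0 6.7;1 1.2 -0.71 0 0 0 7.5;1 1.37 -0.72 0 0 0 8.3")

```text
time: 17.0
tool_pos: [0.5602, -0.3238, 0.1086]
eef_rot: [0.709, -0.705, -0.001, -0.007]
contact_force: [1.6, 20.8, 8.1]
finger_gap: 0.0449
```

```bash
python3 arc.py 50 10
```

```text
tcp [ 0.5602 -0.3238  0.1086] gap 0.04494234131393472 F [ 1.55408328 20.84345054  8.11156773] r 0.06884221031676757 ang -89.00049767967162
yaw -179.6781141945583
1 0.17 -0.14 0 0 0 0.83;1 0.33 -0.12 0 0 0 1.67;1 0.49 -0.08 0 0 0 2.50;1 0.64 -0.03 0 0 0 3.33;1 0.79 0.04 0 0 0 4.17;1 0.94 0.11 0 0 0 5.00;1 1.07 0.20 0 0 0 5.83;1 1.20 0.31 0 0 0 6.67;1 1.32 0.42 0 0 0 7.50;1 1.43 0.54 0 0 0 8.33
```

Radial force has built up because my axis estimate was a few mm off. Refitting the circle from the two held poses gives axis ≈ (0.557, −0.2515) and radius 0.0724.

```bash
sed -i 's/\.559,-\.255/.557,-.2515/; s/rr=.075/rr=np.hypot(*r)/' arc.py; python3 arc.py 50 10
```

```text
tcp [ 0.5602 -0.3238  0.1086] gap 0.04494234131393472 F [ 1.55408328 20.84345054  8.11156773] r 0.07240252432714347 ang -87.46616830644749
yaw -179.6781141945583
1 0.16 0.01 0 0 0 0.83;1 0.31 0.04 0 0 0 1.67;1 0.47 0.08 0 0 0 2.50;1 0.61 0.14 0 0 0 3.33;1 0.76 0.20 0 0 0 4.17;1 0.89 0.28 0 0 0 5.00;1 1.02 0.37 0 0 0 5.83;1 1.14 0.47 0 0 0 6.67;1 1.26 0.59 0 0 0 7.50;1 1.36 0.71 0 0 0 8.33
```

>>> drive_tool(targets="1 0.16 0.01 0 0 0 0.83;1 0.31 0.04 0 0 0 1.67;1 0.47 0.08 0 0 0 2.5;1 0.61 0.14 0 0 0 3.33;1 0.76 0.2 0 0 0 4.17;1 0.89 0.28 0 0 0 5;1 1.02 0.37 0 0 0 5.83;1 1.14 0.47 0 0 0 6.67;1 1.26 0.59 0 0 0 7.5;1 1.36 0.71 0 0 0 8.33")

```text
time: 18.0
tool_pos: [0.6158, -0.2946, 0.1087]
eef_rot: [0.941, -0.338, -0.003, -0.006]
contact_force: [2.3, 2.9, 0.9]
finger_gap: 0.0453
```

```bash
python3 arc.py 48 10
```

```text
tcp [ 0.6158 -0.2946  0.1087] gap 0.045344147569495244 F [2.32627199 2.9090366  0.85928475] r 0.07292799684850416 ang -36.25056934132031
yaw -129.5099018740027
1 0.09 0.13 0 0 0 0.80;1 0.16 0.26 0 0 0 1.60;1 0.22 0.40 0 0 0 2.40;1 0.27 0.54 0 0 0 3.20;1 0.31 0.69 0 0 0 4.00;1 0.34 0.84 0 0 0 4.80;1 0.35 0.99 0 0 0 5.60;1 0.35 1.15 0 0 0 6.40;1 0.34 1.30 0 0 0 7.20;1 0.31 1.45 0 0 0 8.00
```

>>> drive_tool(targets="1 0.09 0.13 0 0 0 0.8;1 0.16 0.26 0 0 0 1.6;1 0.22 0.4 0 0 0 2.4;1 0.27 0.54 0 0 0 3.2;1 0.31 0.69 0 0 0 4;1 0.34 0.84 0 0 0 4.8;1 0.35 0.99 0 0 0 5.6;1 0.35 1.15 0 0 0 6.4;1 0.34 1.27 0 0 0 7;1 0.33 1.39 0 0 0 7.6")

```text
time: 19.0
tool_pos: [0.6303, -0.2386, 0.1087]
eef_rot: [0.998, 0.055, -0.004, -0.005]
contact_force: [2.5, 0.9, -2.0]
finger_gap: 0.0451
```

>>> drive_tool(targets="1 0 0 0 0 0 0;1 0 0 0 0 0 0;1 0 0 0 0 0 0")

```text
time: 19.3
tool_pos: [0.6303, -0.2387, 0.1087]
eef_rot: [0.999, 0.054, -0.004, -0.005]
contact_force: [-0.7, 0.8, -0.4]
finger_gap: 0.0454
```

```bash
python3 arc.py 1 1; python3 - <<'E'
from h import *
c=cam("side");t=cam("top")
a=cv2.resize(c["pixels"][120:220,285:395,::-1],(440,400),interpolation=cv2.INTER_CUBIC)
b=cv2.resize(t["pixels"][150:250,345:435,::-1],(360,400),interpolation=cv2.INTER_CUBIC)
cv2.imwrite("pics/f.png",np.hstack([a,b]))
E
```

```text
tcp [ 0.6303 -0.2387  0.1087] gap 0.045371401047467244 F [-0.69843958  0.75781147 -0.35877503] r 0.07443091591330589 ang 9.936443826118019
yaw -83.8387391384457
1 -0.01 0.03 0 0 0 0.17
```

View pics/f.png

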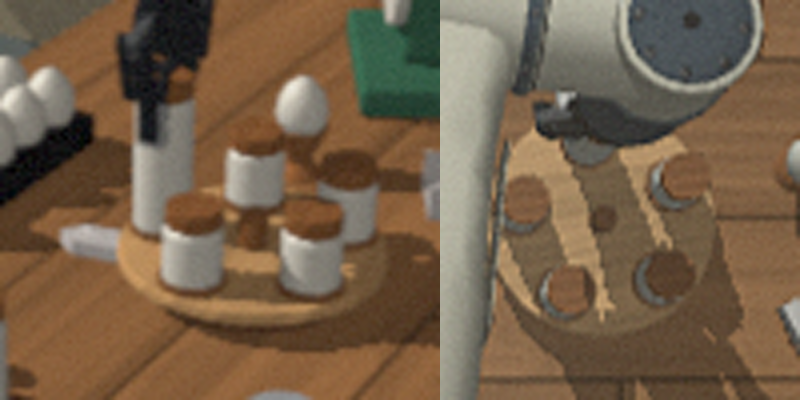

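The tall jar is held at the front. I'll check the angle from the four short lids in the top view, at (526,198), (568,289), (668,275) and (687,176), against the pointer line measured in the first picture.

```bash
python3 - <<'E'
from h import *
from scipy.optimize import least_squares
import pickle
t=pickle.load(open("top.pkl","rb"))
def fit(pts,ks):
    f=lambda x:np.concatenate([x[:2]+.075*np.array([np.cos(x[2]+k*1.2566),np.sin(x[2]+k*1.2566)])-q for q,k in zip(pts,ks)])
    s=least_squares(f,[.557,-.252,x0]);return s.x[:2],np.degrees(s.x[2]),np.abs(s.fun).max()
F=lambda u,v,z:atz(t,345+(u-440)/4,150+v/4,z)[:2]
x0=.17
print("now",fit([F(526,198,.094),F(568,289,.094),F(668,275,.094),F(687,176,.094)],[1,2,3,4]))
B=lambda u,v,z:atz(t,345+(u-390)/4,155+v/4,z)[:2]
x0=-2.45
print("start",fit([B(631,252,.159),B(636,164,.094),B(549,112,.094),B(474,178,.094),B(517,268,.094)],[0,1,2,3,4]))
tip,base=B(516,38,.012),B(525,90,.012);d=tip-base
print(tip,base,"tongue dir",np.degrees(np.arctan2(d[1],d[0])))
for a in([.557,-.2515],[.559,-.255]):d=tip-a;print(np.linalg.norm(d),np.degrees(np.arctan2(d[1],d[0])))
E
```

```text
now (array([ 0.55790166, -0.25311901]), np.float64(7.0312887914359), np.float64(0.0010695065473517174))
start (array([ 0.55573423, -0.25264181]), np.float64(-138.5051265284516), np.float64(0.0021007179532909204))
[ 0.71245579 -0.2274606 ] [ 0.66329536 -0.23496337] tongue dir 8.67741048610454
0.1573035166415442 8.790487729254876
0.1559073410306941 10.174083539804604
```

The carousel reads 7.0° and the pointer about 9°. I'll nudge it +2° and hold.

>>> drive_tool(targets="1 0 0.03 0 0 0 0.15;1 -0.01 0.06 0 0 0 0.33;1 -0.01 0.06 0 0 0 0.33;1 -0.01 0.06 0 0 0 0.33;1 -0.01 0.06 0 0 0 0.33;1 -0.01 0.06 0 0 0 0.33")

```text
time: 20.0
tool_pos: [0.6299, -0.2361, 0.1087]
eef_rot: [0.997, 0.071, -0.004, -0.005]
contact_force: [-0.2, 3.1, 0.2]
finger_gap: 0.0456
```

```bash
python3 arc.py 1 1; python3 - <<'E'
from h import *
c=cam("side")
a=cv2.resize(c["pixels"][120:270,200:400,::-1],(800,600),interpolation=cv2.INTER_CUBIC)
cv2.imwrite("pics/z.png",a)
E
```

```text
tcp [ 0.6299 -0.2361  0.1087] gap 0.04561411071754568 F [-0.19777814  3.12359628  0.21168635] r 0.07451353006802498 ang 11.891372322058242
yaw -81.83546779219706
1 -0.01 0.03 0 0 0 0.17
```

View pics/z.png

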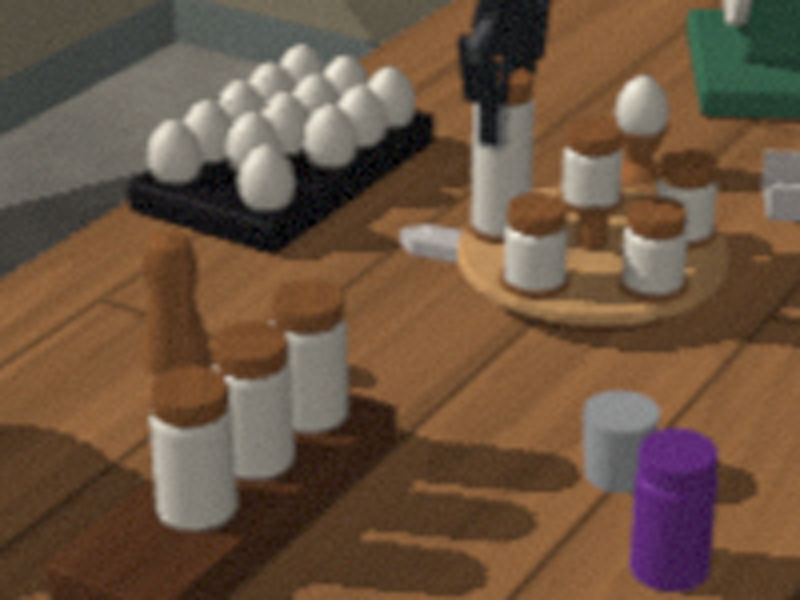

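The side view shows the three jars upright in a row on the step, at (195,450), (255,400) and (310,360). The tall jar is held at (500,160) in line with the pointer at (430,240). I'm handing in.

```bash
python3 -c "
from h import *
print(bot.job_done())"
```

```text
the job is handed in; nothing more can be done
None
```

I set both loose jars on the step, one on each side of jar_a. I then gripped the carousel by its tall jar and turned it about 150° at under 1 rad/s to the pointer. I handed the job in at about 20 s of robot time with the fingers still holding it; no verdict is reported.

**Jar row:** the last picture shows three upright jars in one straight row, about 62 mm between axes, with no other objects visibly moved. That check used the side camera only, because the arm hid the row from the top camera.

**Carousel:** before the last nudge the short lids put it at 7.0°, so it should now stand near 9°. The pointer measured between 8.7° and 10.2°. The fingers were closed on the jar (gap 45.6 mm) with the grip set to 25 N.

**Disagreements:**
- The gripper position, taken from my fitted axis, gives 11.9°, about 3° or 4 mm off the lid reading. That is within the 10 mm tolerance.
- Heights from both cameras read mostly 7 to 11 mm low. I used the top view with the stated heights and checked with the gripper close by.
- Partway through the turn the force reading reached about 21 N because my axis estimate was a few millimetres off. I refitted the axis from the held poses and it dropped to about 4 N.

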